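Lock out the lamp stand's leg

ROBOT

A 7-joint arm with a two-finger parallel gripper is mounted at the origin on the work surface. World frame = base frame: x ahead of the robot, y to its left, z up, the work surface at z = 0. Lengths are in m, angles in degrees, forces in N, time in s.
With the tool pointing down it reaches from about 0.425 to 0.8 m from the base axis. Payload 8.3 kg.
Tool frame: the origin (TCP) lies on the centre line of the jaws, within the pads' length; the fingertips stand 17 mm ahead of it and the grasp point (between the pads) lies 2 mm behind it (manip.tip_reach is the distance from the TCP to the fingertips, in m); y points along the fingers, x is the direction in which the jaws open and shut, and the axes are right-handed (so a half turn about y gives the same grasp; the last joint's range is limited). The gripper opens to 85 mm and grips with 20 to 120 N. Pads are 22 mm wide; open, the fingers measure 114 mm over their backs; the gripper's body (76 mm by 85 mm) begins 54 mm behind the grasp point. The pads swing forward as they close: fully open they stand 13 mm farther back than shut.
Start: joints at [-80.266, 21.967, 0.94, 78.501, -0.361, 79.538, -2.664], TCP at [0.144, 0.608, 0.248] pointing down, gripper open.
Joint ranges: [-169.22, 169.22], [-14.56, 117.87], [-87.37, 89.26], [10.42, 133.3], [-82.24, 262.24], [0.94, 117.77], [-172.7, 172.7]. Speed limits (degrees/s): [136.94, 136.94, 172.46, 172.46, 180, 180, 180].

INTERFACE

Orientations are given as a 3x3 rotation matrix whose columns are the frame's x, y, z axes.
In Python, from bench import manip, eyes gives the robot as it stands.
- The arm moves only by the tool jog_arm, never from a script. Its argument "moves" is one flat list of numbers, 7 for each row, row after row: the shift along the tool's x, y, z in mm, then the turn, a rotation vector about the tool's x, y, z in degrees, then the opening, from -1 (shut) to 1 (fully open), so that 0 is half open. A call has 1 to 20 rows; each row is the pose to reach, as a shift and turn from the pose commanded when the call began, along the tool's axes at that moment; what a row does not reach only later rows make up. A row lasts 1/12 s, in which the tool goes at most 41.7 mm and 7.16 degrees, less where a joint would pass 70% of its speed; a pose out of reach is approached as far as the arm can. A call with a gripper value outside its range is refused whole. The fingers move at their own pace and stop on an object; the grip force is fixed at half the most. Time passes only in rows, so rows that repeat a pose let the fingers close. It gives the time, the measured TCP pose, the force and the opening at its end, in the units of the state.
- manip.sense(): the state, without advancing time (a new reading comes with each control period).
- eyes.snapshot(name): name is "side" or "top" or "wrist"; returns a dict with "frame" (420x560x3 uint8, blue, green, red), "z_map" (420x560 float32, m along the optical axis (not along the pixel's ray), 0 where there is no reading), "fx", "fy", "cx", "cy" (pixels), "extrinsics" (4x4, takes a point from world to camera coordinates). Camera axes: x right, y up, looking along -z (the intrinsics and any distortion apply to the point x, -y, -z); pixel columns grow to the right and rows downward; lengths in m; the calibration is good to about 2 mm. A picture is of the moment at which its call begins.
- manip.hand_in(): hands the job in, once; it reports no verdict.
Trained networks look in the newest picture that a camera, given by its name, has taken for a name from the list of things; names that differ only in an ending like _2 or _b are one class to them, and where a whole thing is asked for, a point or a joint stands for the part that bears it (a point fixed in the world has none). Each returns a list of dicts, best first, with "p" (0 to 1); they miss things now and then, are a little off and sometimes report something else, mostly with a low value. They report only what shows in the picture. A call takes as long as a camera call. They do not tell look-alikes from the thing itself.
- eyes.look_for(camera, target): "pixel" ([column, row] in pixels, amid what is visible of it).
- eyes.mark_of(camera, target): "pixel" ([column, row] in pixels: a listed point, or the origin of a listed thing).
The state is a dict: "t": time; "joint_positions": joint angles; "qvel": joint speeds; "effort": joint torques, N m; "ee_pos": TCP position; "tool_rot": TCP orientation; "ft_force": force on the tool from outside, world axes, zero at the start; "wrist_torque": the same for the moment, N m; "width": finger opening in m.
Only numpy, scipy, OpenCV 4.12 (cv2) and the standard library are available. Lean on these libraries where they do the work, as an engineer would, in place of code of your own. Each camera call takes 0.05 s, during which the arm holds its last target.

TASK

Swing the folded outrigger leg of the larger stand, the one that carries the frosted bulb, all the way out until it snaps past its detent and sits at its end stop, then let go of it. Leave the leg of the smaller fuse stand folded as it is.

Things in the scene. Friction and masses are not known exactly. Their poses are not given: they have to be found in the camera images.
- long_leg (a joint): Angle (rad) of the larger stand's leg: 0 folded along its plate, growing counter-clockwise from above to the end stop at 1.65. A spring roller resists from about 1.27 to 1.49 (2 to 3 N at the knob), then pushes the leg onto the stop and holds it. Elsewhere it is barely stiff (0.2 N) and stays where left. Bolted-down grey plate 190 x 85 mm with a frosted bulb in two clips, 59 mm high.
- long_leg_knob (a point): Grip centre of the upright round steel knob at the free end of the larger stand's leg, 120 mm from the hinge axis: 20 mm in diameter, standing from 31 to 78 mm above the bench, this point at 58 mm. Under it the flat steel leg, 16 mm wide (28 mm disc under the knob), underside 19, top 31 mm above the bench.
- long_leg_hinge (a point): Point on the larger stand's upright hinge axis, 25 mm above the bench, at the centre of an 88 mm round base; the leg turns about it. Does not move during the task.
- short_leg (a joint): Angle (rad) of the leg of the smaller fuse stand, same make: 0 folded, end stop 1.65. Its leg is 75 mm from hinge to knob, its plate 125 x 75 mm with a round ceramic fuse with brass ends in its clips. To be left folded, as it starts (0 to 0.25).
There are look-alikes about, which are no part of the job. What is shaped like the part that bears short_leg but orange is not meant.

How it is judged (in metres and radians):
At the end, for the whole second after the job is handed in: The larger stand's leg is past its detent and at rest within 0.08 rad of its end stop (joint above 1.57, still), let go; the smaller stand's leg is still folded (below 0.4 rad) (value of joint long_leg above 1.57 rad and velocity of joint long_leg between -0.05 and 0.05 rad/s and value of joint short_leg below 0.4 rad); the robot touches nothing.
It fails at once if the smaller fuse stand's leg is swung out (beyond 0.4 rad) (value of joint short_leg above 0.4 rad).
It also fails if it takes over 37 s, if anything falls off the work surface, if the arm or the gripper's body presses on something with over 40 N, if the wrist force passes 120 N, or if a joint passes its speed limit or range.

## Working session

There is one attempt and no reset: what is moved stays moved. The work goes in short steps, Python scripts to look and compute and a tool call to move; the robot and the scene stay as the last step left them, time stands still between calls to the robot, and variables do not carry over. Pictures are saved under pics/ and viewed, and the job is handed in when it is done.

Besides the shell and the picture viewer there is one more tool, called after "Emit:" by a JSON object that holds its "op" and its "data", one argument or row to a line. jog_arm: Moves the arm, as the interface text tells. Its arguments: {"type":"object","properties":{"moves":{"type":"array"}},"required":["moves"]}

```bash
mkdir -p pics; cat > h.py <<'E'
import numpy as np, cv2
from bench import manip, eyes
def ray(s,px):
    E=np.array(s["extrinsics"]);R=E[:3,:3];t=E[:3,3]
    d=np.array([(px[0]-s["cx"])/s["fx"],-(px[1]-s["cy"])/s["fy"],-1.0])
    return -R.T@t, R.T@d
def at_z(s,px,z):
    o,d=ray(s,px); return o+d*(z-o[2])/d[2]
def depth(s,px):
    o,d=ray(s,px); return o+d*s["z_map"][int(round(px[1])),int(round(px[0]))]
def proj(s,p):
    E=np.array(s["extrinsics"]);c=E[:3,:3]@p+E[:3,3]
    return [s["cx"]+s["fx"]*c[0]/-c[2], s["cy"]+s["fy"]*-c[1]/-c[2]]
def tri(s1,p1,s2,p2):
    o1,d1=ray(s1,p1);o2,d2=ray(s2,p2)
    A=np.stack([d1,-d2],1);k=np.linalg.lstsq(A,o2-o1,rcond=None)[0]
    a=o1+k[0]*d1;b=o2+k[1]*d2
    return (a+b)/2,np.linalg.norm(a-b)
E
python3 - <<'E'
from h import *
np.set_printoptions(precision=3,suppress=True)
st=manip.sense();print(st["t"],st["ee_pos"],st["tool_rot"],st["ft_force"],st["width"])
for c in ["top","side"]:
    s=eyes.snapshot(c);cv2.imwrite(f"pics/{c}1.png",s["frame"])
    print(c,[k for k in s],s["fx"])
    for n in ["long_leg_knob","long_leg_hinge"]:
        for r in eyes.mark_of(c,n): print(n,r,at_z(s,r["pixel"],.058 if 'knob' in n else .025))
    for n in ["long_leg","short_leg"]:
        for r in eyes.look_for(c,n): print(n,r)
print(manip.sense()["t"])
E
```

```text
0.0 [0.144 0.608 0.247] [[ 0.231 -0.    -0.973]
 [ 0.973 -0.002  0.231]
 [-0.002 -1.    -0.   ]] [ 0.171  0.053 -0.351] 0.08550202257908464
top ['frame', 'z_map', 'fx', 'fy', 'cx', 'cy', 'extrinsics'] 535.6667039556162
long_leg_knob {'pixel': [392.8, 156.4], 'p': 0.78} [ 0.603 -0.154  0.058]
long_leg_hinge {'pixel': [419.2, 184.2], 'p': 0.65} [ 0.52  -0.238  0.025]
long_leg {'pixel': [403.2, 173.9], 'p': 0.8}
short_leg {'pixel': [267.6, 251.6], 'p': 0.78}
short_leg {'pixel': [396.8, 272.8], 'p': 0.63}
short_leg {'pixel': [300.5, 176.9], 'p': 0.58}
short_leg {'pixel': [126.0, 208.6], 'p': 0.55}
side ['frame', 'z_map', 'fx', 'fy', 'cx', 'cy', 'extrinsics'] 448.2065268021906
long_leg_knob {'pixel': [412.4, 279.7], 'p': 0.91} [ 0.587 -0.146  0.058]
long_leg_hinge {'pixel': [418.9, 332.0], 'p': 0.66} [ 0.533 -0.243  0.025]
long_leg {'pixel': [413.2, 304.8], 'p': 0.59}
short_leg {'pixel': [276.2, 347.7], 'p': 0.86}
short_leg {'pixel': [338.8, 215.1], 'p': 0.79}
short_leg {'pixel': [235.5, 218.6], 'p': 0.79}
short_leg {'pixel': [231.3, 135.9], 'p': 0.55}
0.5
```

View pics/top1.png

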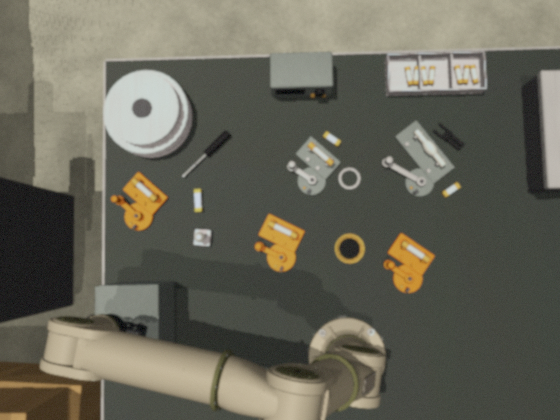

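View pics/side1.png

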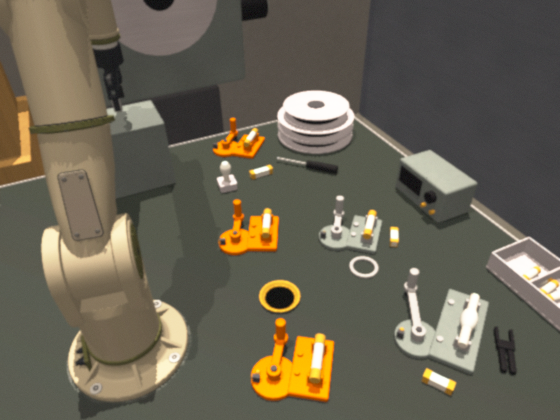

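```bash
python3 - <<'E'
from h import *
np.set_printoptions(precision=3,suppress=True)
T=eyes.snapshot("top");S=eyes.snapshot("side")
np.savez("snap.npz",**{k+"T":v for k,v in T.items()},**{k+"S":v for k,v in S.items()})
a=cv2.resize(T["frame"][110:210,365:475],None,fx=5,fy=5,interpolation=cv2.INTER_CUBIC)
b=cv2.resize(S["frame"][255:385,385:505],None,fx=4,fy=4,interpolation=cv2.INTER_CUBIC)
cv2.imwrite("pics/ct.png",a);cv2.imwrite("pics/cs.png",b)
E
```

```text
(no output)
```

View pics/ct.png

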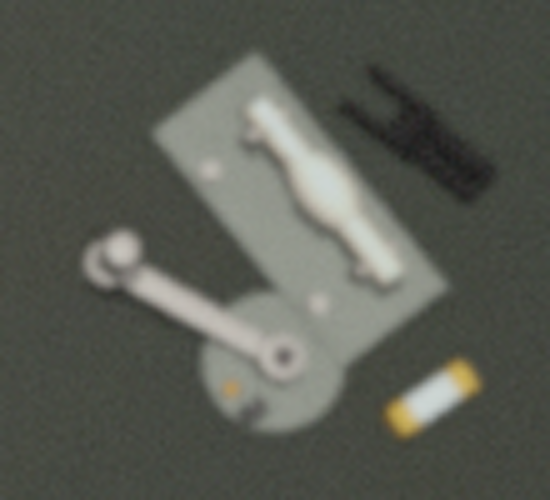

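View pics/cs.png

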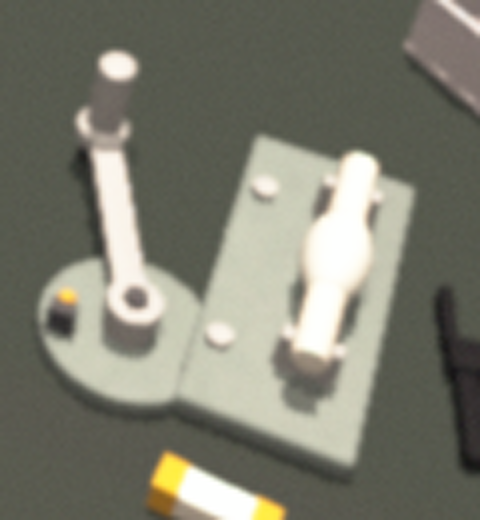

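```bash
python3 - <<'E'
from h import *
np.set_printoptions(precision=3,suppress=True)
z=np.load("snap.npz");T={k[:-1]:z[k] for k in z if k[-1]=="T"};S={k[:-1]:z[k] for k in z if k[-1]=="S"}
k,e=tri(T,[389.2,159.2],S,[414.1,271.1]);print("knobtop",k,e, depth(T,[389.2,159.2]),depth(S,[414.1,271.1]))
h,e=tri(T,[421.2,180.8],S,[418.4,329.6]);print("hinge",h,e,depth(T,[421.2,180.8]),depth(S,[418.4,329.6]))
d=k-h;print(np.hypot(*d[:2]),np.degrees(np.arctan2(d[1],d[0])))
# plate corners in top
f=lambda x,y:[365+(x+.5)/5-.5,110+(y+.5)/5-.5]
P=[at_z(T,f(*c),.015) for c in [(152,131),(256,52),(448,288),(340,370)]]
print(np.array(P)); e=P[1]-P[2];print(np.degrees(np.arctan2(e[1],e[0])))
g=lambda x,y:[385+(x+.5)/4-.5,255+(y+.5)/4-.5]
P=[at_z(S,g(*c),.015) for c in [(260,138),(413,188),(352,470)]];print(np.array(P)); e=P[1]-P[2];print(np.degrees(np.arctan2(e[1],e[0])))
for n,px in [("ceramic ring",[349,178]),("fuse low",[452,190]),("yel ring",[349,248]),("orange knob",[388,264]),("small knob",[292,166])]:print(n,depth(T,px))
E
```

```text
knobtop [ 0.592 -0.139  0.076] 0.0014342434691895886 [ 0.591 -0.138  0.08 ] [ 0.59  -0.142  0.08 ]
hinge [ 0.53  -0.242  0.034] 0.001251389595232995 [ 0.529 -0.243  0.032] [ 0.527 -0.245  0.039]
0.1203889194692361 58.84345714213074
[[ 0.675 -0.171  0.015]
 [ 0.724 -0.238  0.015]
 [ 0.572 -0.35   0.015]
 [ 0.522 -0.282  0.015]]
36.53221284596879
[[ 0.674 -0.177  0.015]
 [ 0.723 -0.241  0.015]
 [ 0.571 -0.354  0.015]]
36.71081168542644
ceramic ring [ 0.548 -0.025 -0.001]
fuse low [ 0.501 -0.341  0.011]
yel ring [ 0.328 -0.019 -0.001]
orange knob [ 0.278 -0.124  0.077]
small knob [0.577 0.153 0.079]
```

The two grey stands are the large one with a frosted bulb (top image 420,160) and the small one with a fuse (315,168). The three orange ones, at (138,205), (280,245) and (408,265), are look-alikes. The crops confirm that the stand at (420,160) carries the frosted bulb, so it is the target. Its knob top is at top (389,159) and side (414,271). That puts the knob at (0.591, -0.140), top at 0.077, and the hinge at (0.530, -0.243), so the leg now stands at about 0.39 rad.

```bash
cat > goal.py <<'E'
from h import *
from scipy.spatial.transform import Rotation as Ro
def row(p,ang):
    st=manip.sense();R=np.array(st["tool_rot"]);c,s=np.cos(np.radians(ang)),np.sin(np.radians(ang))
    G=np.array([[c,0,-s],[s,0,c],[0,-1,0]]); 
    # x=(c,s,0), y=(0,0,-1), z=x cross y=(-s,c,0)
    G=np.column_stack([[c,s,0],[0,0,-1],np.cross([c,s,0],[0,0,-1])])
    return np.round(R.T@(np.array(p)-st["ee_pos"])*1e3,1), np.round(Ro.from_matrix(R.T@G).as_rotvec(degrees=True),1)
E
python3 - <<'E'
from goal import *
for p,a in [((.48,.32,.22),30),((.591,-.140,.2),-31.2)]: print(*row(p,a))
E
```

```text
[-202.9   28.3 -393.3] [-0.  46.7 -0. ]
[-624.9   48.3 -607.4] [ -0.  107.9  -0. ]
```

Emit:
{"op": "jog_arm", "data": {
  "moves": [-100,14,-200,0,24,0,0,-203,28,-393,0,47,0,0,-203,28,-393,0,47,0,0,-203,28,-393,0,47,0,0,-203,28,-393,0,47,0,0,-203,28,-393,0,47,0,0,-203,28,-393,0,47,0,0,-203,28,-393,0,47,0,0,-203,28,-393,0,47,0,0,-203,28,-393,0,47,0,0,-625,48,-607,0,108,0,0,-625,48,-607,0,108,0,0,-625,48,-607,0,108,0,0,-625,48,-607,0,108,0,0,-625,48,-607,0,108,0,0,-625,48,-607,0,108,0,0,-625,48,-607,0,108,0,0,-625,48,-607,0,108,0,0,-625,48,-607,0,108,0,0,-625,48,-607,0,108,0,0]
}}

```text
t: 2.27
ee_pos: [0.5701, -0.0658, 0.204]
tool_rot: [[0.852, 0.001, 0.523], [-0.523, 0.0, 0.852], [0.0, -1.0, 0.001]]
ft_force: [1.2, -0.1, 0.2]
width: 0.0423
```

```bash
python3 - <<'E'
from goal import *
st=manip.sense();print(st["t"],st["ee_pos"],st["width"]);print(*row((.591,-.140,.2),-31.2))
E
```

```text
2.2667 [ 0.57010117 -0.06583058  0.20401966] 0.04230025834137822
[ 56.6   4.  -52.3] [-0.  -0.4  0. ]
```

Emit:
{"op": "jog_arm", "data": {
  "moves": [57,4,-52,0,0,0,0,57,4,-52,0,0,0,0,57,4,-52,0,0,0,0,57,4,-52,0,0,0,0,57,4,-52,0,0,0,0]
}}

```text
t: 2.68
ee_pos: [0.5914, -0.1379, 0.1995]
tool_rot: [[0.854, -0.0, 0.52], [-0.52, 0.0, 0.854], [-0.001, -1.0, 0.0]]
ft_force: [0.2, 0.9, -0.8]
width: 0.0425
```

```bash
python3 - <<'E'
from goal import *
st=manip.sense();print(st["t"],st["ee_pos"],st["width"],st["qvel"])
W=eyes.snapshot("wrist");cv2.imwrite("pics/w1.png",W["frame"])
T=eyes.snapshot("top")
np.savez("w1.npz",**W)
for r in eyes.mark_of("wrist","long_leg_knob"): print(r,at_z(W,r["pixel"],.058))
print("expect knob top",proj(W,np.array([.591,-.14,.078])))
print(*row((.591,-.140,.2),-31.2))
E
```

```text
2.6833 [ 0.5914444  -0.13789631  0.19948728] 0.0425163353716144 [-1.88334021 -0.75716336 -0.98344092  0.42509806 -0.17004039  0.02413259
 -0.02166876]
{'pixel': [283.4, 200.6], 'p': 0.78} [ 0.59306809 -0.13666404  0.058     ]
expect knob top [np.float64(283.35984071543095), np.float64(212.04197440568072)]
[ 1.4 -0.2 -3.6] [-0.  0. -0.]
```

View pics/w1.png

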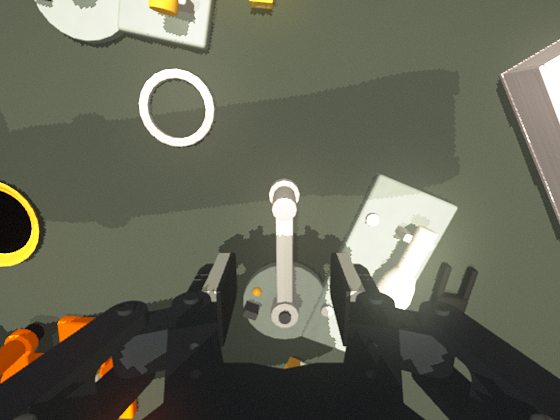

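The wrist view shows the knob top at (284,207) between the fingers' columns, within about 2 mm of the triangulated spot. Next I lower the open jaws around it.

```bash
python3 - <<'E'
from goal import *
st=manip.sense();print(st["t"],st["ee_pos"]);print(*row((.592,-.138,.058),-31.2))
E
```

```text
2.8333 [ 0.59168457 -0.13619689  0.19975563]
[  1.3 141.8  -1.5] [-0.  0. -0.]
```

Emit:
{"op": "jog_arm", "data": {
  "moves": [1,35,-1,0,0,0,0,1,65,-1,0,0,0,0,1,90,-1,0,0,0,0,1,110,-1,0,0,0,0,1,128,-1,0,0,0,0,1,141,-1,0,0,0,0,1,141,-1,0,0,0,0,1,141,-1,0,0,0,-0.3,1,141,-1,0,0,0,-0.3,1,141,-1,0,0,0,-0.3]
}}

```text
t: 3.67
ee_pos: [0.5928, -0.1397, 0.0603]
tool_rot: [[0.854, 0.002, 0.52], [-0.52, -0.0, 0.854], [0.002, -1.0, 0.001]]
ft_force: [1.0, -0.7, -0.1]
width: 0.0298
```

```bash
python3 - <<'E'
from goal import *
st=manip.sense();print(st["t"],st["ee_pos"],st["ft_force"],st["width"])
S=eyes.snapshot("side");cv2.imwrite("pics/s2.png",cv2.resize(S["frame"][180:385,330:530],None,fx=2.8,fy=2.8))
h=np.array([.530,-.243])
for a in range(60,145,6):
    t=np.radians(a);p=h+.12*np.array([np.cos(t),np.sin(t)])
    print(a,*row((*p,.058),a-90))
E
```

```text
3.6667 [ 0.59276867 -0.13972736  0.06030684] [ 0.99911464 -0.74464631 -0.08237529] 0.029783105706018585
60 [-2.6  2.2 -0.8] [-0.1 -1.3  0.1]
66 [-15.1   2.1  -1.8] [-0.  -7.3  0.1]
72 [-27.5   2.1  -4. ] [ -0.  -13.3   0.1]
78 [-39.5   2.1  -7.5] [ -0.  -19.3   0.1]
84 [-51.2   2.  -12.3] [ -0.  -25.3   0.1]
90 [-62.2   2.  -18.3] [ -0.  -31.3   0.1]
96 [-72.6   2.  -25.4] [ -0.  -37.3   0.1]
102 [-82.2   2.  -33.5] [ -0.  -43.3   0.1]
108 [-90.8   1.9 -42.6] [ -0.  -49.3   0.1]
114 [-98.5   1.9 -52.5] [  0.  -55.3   0.1]
120 [-105.1    1.9  -63.2] [  0.  -61.3   0.1]
126 [-110.5    1.9  -74.5] [  0.  -67.3   0.1]
132 [-114.8    1.8  -86.3] [  0.  -73.3   0.1]
138 [-117.7    1.8  -98.6] [  0.  -79.3   0.1]
144 [-119.4    1.8 -111. ] [  0.  -85.3   0.1]
```

View pics/s2.png

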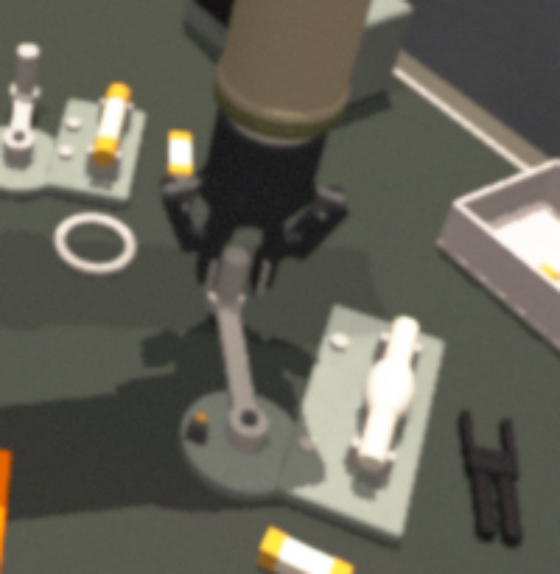

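Emit:
{"op": "jog_arm", "data": {
  "moves": [-8,1,-1,0,-4,0,-0.3,-15,1,-2,0,-7,0,-0.3,-21,1,-3,0,-10,0,-0.3,-27,1,-4,0,-13,0,-0.3,-33,1,-6,0,-16,0,-0.3,-39,1,-8,0,-19,0,-0.3,-45,1,-10,0,-22,0,-0.3,-51,1,-12,0,-25,0,-0.3,-57,1,-15,0,-28,0,-0.3,-62,1,-18,0,-31,0,-0.3,-67,1,-22,0,-34,0,-0.3,-73,1,-25,0,-37,0,-0.3,-73,1,-25,0,-37,0,-0.3,-73,1,-25,0,-37,0,-0.3]
}}

```text
t: 4.88
ee_pos: [0.5168, -0.1232, 0.0585]
tool_rot: [[0.995, 0.001, -0.097], [0.097, 0.0, 0.995], [0.001, -1.0, 0.0]]
ft_force: [-0.1, -0.5, 0.9]
width: 0.0297
```

```bash
python3 - <<'E'
from goal import *
st=manip.sense();print(st["t"],st["ee_pos"],st["ft_force"],st["width"])
S=eyes.snapshot("side");cv2.imwrite("pics/s3.png",cv2.resize(S["frame"][180:385,330:530],None,fx=2.8,fy=2.8))
h=np.array([.530,-.243])
for a in range(96,148,3):
    t=np.radians(a);p=h+.12*np.array([np.cos(t),np.sin(t)])
    print(a,*row((*p,.058),a-90))
E
```

```text
4.8833 [ 0.51682739 -0.12315368  0.05853028] [-0.07362948 -0.52000815  0.90598218] 0.029735477693766794
96 [ 0.3  0.4 -0.6] [ 0.  -0.5  0.1]
99 [-5.9  0.4 -0.8] [ 0.  -3.5  0.1]
102 [-12.2   0.4  -1.4] [ 0.  -6.5  0.1]
105 [-18.4   0.4  -2.2] [ 0.  -9.5  0.1]
108 [-24.6   0.4  -3.4] [  0.  -12.5   0.1]
111 [-30.7   0.4  -4.9] [  0.  -15.5   0.1]
114 [-36.7   0.4  -6.8] [  0.  -18.5   0.1]
117 [-42.6   0.4  -8.9] [  0.  -21.5   0.1]
120 [-48.4   0.4 -11.4] [  0.  -24.5   0.1]
123 [-54.    0.4 -14.1] [  0.  -27.5   0.1]
126 [-59.5   0.3 -17.2] [  0.  -30.5   0.1]
129 [-64.9   0.3 -20.5] [  0.  -33.5   0.1]
132 [-70.    0.3 -24.1] [  0.  -36.5   0.1]
135 [-75.    0.3 -27.9] [  0.  -39.5   0.1]
138 [-79.7   0.3 -32.1] [  0.  -42.5   0.1]
141 [-84.2   0.3 -36.4] [  0.  -45.5   0.1]
144 [-88.5   0.3 -41. ] [  0.  -48.5   0.1]
147 [-92.6   0.3 -45.8] [  0.  -51.5   0.1]
```

View pics/s3.png

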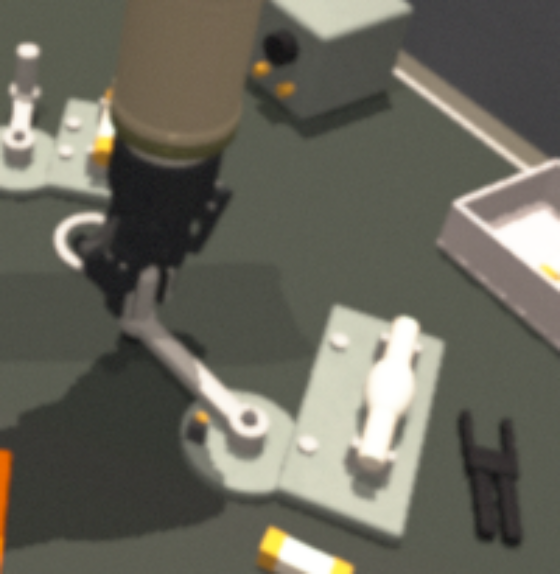

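The leg is following inside the jaws. I carry on through the detent.

Emit:
{"op": "jog_arm", "data": {
  "moves": [-6,0,-1,0,-3,0,-0.3,-12,0,-1,0,-6,0,-0.3,-18,0,-2,0,-9,0,-0.3,-25,0,-3,0,-12,0,-0.3,-31,0,-5,0,-15,0,-0.3,-37,0,-7,0,-18,0,-0.3,-43,0,-9,0,-21,0,-0.3,-48,0,-11,0,-24,0,-0.3,-54,0,-14,0,-27,0,-0.3,-59,0,-17,0,-30,0,-0.3,-65,0,-20,0,-33,0,-0.3,-70,0,-24,0,-36,0,-0.3,-70,0,-24,0,-36,0,-0.3,-70,0,-24,0,-36,0,-0.3,-70,0,-24,0,-36,0,-0.3]
}}

```text
t: 6.18
ee_pos: [0.4498, -0.1536, 0.0579]
tool_rot: [[0.748, 0.001, -0.663], [0.663, -0.0, 0.748], [0.0, -1.0, -0.0]]
ft_force: [-0.6, -0.9, 0.6]
width: 0.0302
```

```bash
python3 - <<'E'
from goal import *
st=manip.sense();print(st["t"],st["ee_pos"],st["ft_force"],st["width"])
S=eyes.snapshot("side");cv2.imwrite("pics/s4.png",cv2.resize(S["frame"][200:385,320:520],None,fx=2.8,fy=2.8))
W=eyes.snapshot("wrist");cv2.imwrite("pics/w4.png",W["frame"])
h=np.array([.530,-.243])
for a in (131,132,135):
    t=np.radians(a);p=h+.12*np.array([np.cos(t),np.sin(t)])
    print(a,*row((*p,.058),a-90))
E
```

```text
6.1833 [ 0.44977561 -0.15358171  0.05790557] [-0.63561175 -0.87354016  0.58767535] 0.0302032592068083
131 [ 1.9 -0.2 -0.3] [0.  0.6 0. ]
132 [-0.2 -0.2 -0.3] [ 0.  -0.4  0. ]
135 [-6.5 -0.2 -0.5] [ 0.  -3.4  0. ]
```

View pics/s4.png

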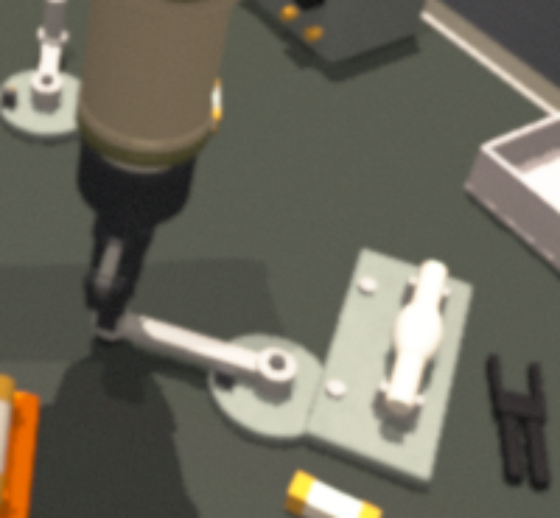

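View pics/w4.png

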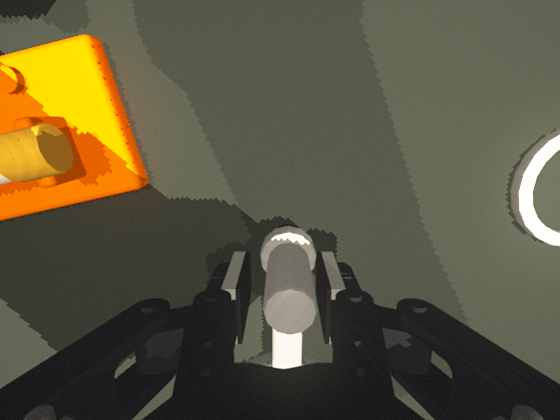

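The wrist view shows the knob (290,300) centred with clearance on both sides, no longer against the pushing pad, so it has snapped over. I open slightly and lift away.

Emit:
{"op": "jog_arm", "data": {
  "moves": [0,0,0,0,0,0,-0.1,0,0,0,0,0,0,-0.1,0,0,0,0,0,0,-0.1,0,-12,0,0,0,0,-0.1,0,-30,0,0,0,0,-0.1,0,-55,0,0,0,0,-0.1,0,-85,0,0,0,0,-0.1,0,-115,0,0,0,0,-0.1,0,-145,0,0,0,0,-0.1,0,-150,-60,0,0,0,-0.1,0,-150,-100,0,0,0,-0.1,0,-150,-130,0,0,0,-0.1,0,-150,-130,0,0,0,-0.1,0,-150,-130,0,0,0,-0.1,0,-150,-130,0,0,0,-0.1]
}}

```text
t: 7.53
ee_pos: [0.5351, -0.2509, 0.207]
tool_rot: [[0.748, -0.002, -0.664], [0.664, 0.0, 0.748], [-0.001, -1.0, 0.001]]
ft_force: [-0.3, 1.1, 0.1]
width: 0.0385
```

```bash
python3 - <<'E'
from goal import *
np.set_printoptions(precision=3,suppress=True)
st=manip.sense();print(st["t"],st["ee_pos"],st["ft_force"],st["width"])
S=eyes.snapshot("side");T=eyes.snapshot("top")
np.savez("snap2.npz",**{k+"T":v for k,v in T.items()},**{k+"S":v for k,v in S.items()})
a=cv2.resize(T["frame"][110:220,280:475],None,fx=4,fy=4,interpolation=cv2.INTER_CUBIC)
b=cv2.resize(S["frame"][180:385,300:500],None,fx=2.9,fy=2.9,interpolation=cv2.INTER_CUBIC)
cv2.imwrite("pics/ct5.png",a);cv2.imwrite("pics/cs5.png",b)
E
```

```text
7.5333 [ 0.535 -0.251  0.207] [-0.254  1.063  0.136] 0.03850748648689149
```

View pics/ct5.png

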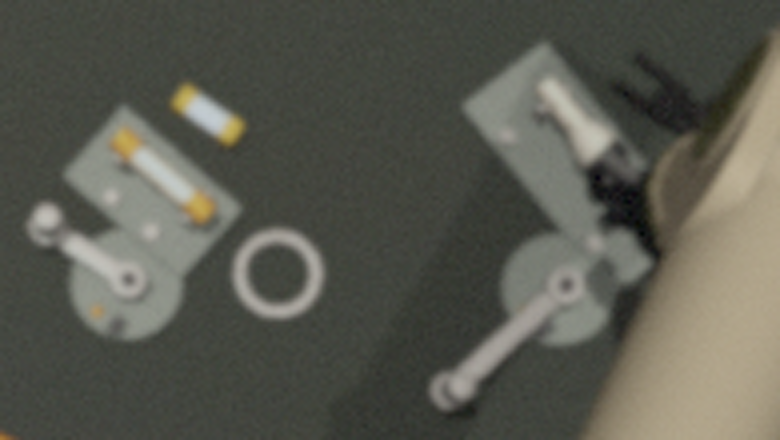

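View pics/cs5.png

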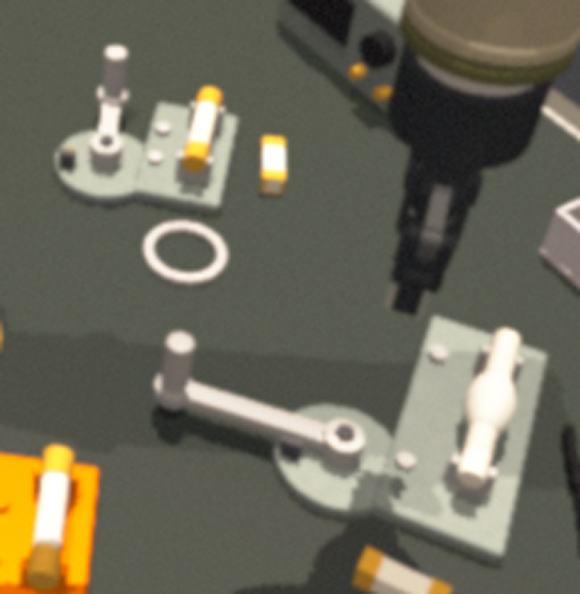

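```bash
python3 - <<'E'
from goal import *
np.set_printoptions(precision=3,suppress=True)
z=np.load("snap2.npz");T={k[:-1]:z[k] for k in z if k[-1]=="T"};S={k[:-1]:z[k] for k in z if k[-1]=="S"}
k,e=tri(T,[394.4,206.1],S,[361.7,297.6])
h,e2=tri(T,[421.1,180.9],S,[300+344/2.9,180+436/2.9])
d=k-h;print(k,e,h,e2,np.hypot(*d[:2]),np.arctan2(d[1],d[0])-np.radians(36.6))
d=k-np.array([.53,-.2425,0]);print(np.hypot(*d[:2]),np.arctan2(d[1],d[0])-np.radians(36.6))
E
```

```text
[ 0.451 -0.15   0.075] 0.0029918412640211104 [ 0.53  -0.243  0.032] 0.0019366721666716153 0.12156524068571338 1.6376134382469207
0.12137791060955334 1.6405489557978374
```

```bash
python3 - <<'E'
from h import *
st=manip.sense();print(st["t"],st["ft_force"],np.abs(st["qvel"]).max());print(manip.hand_in())
E
```

```text
7.6333 [-0.41920641  0.59697673  0.76650045] 0.8415377285590274
the job is handed in; nothing more can be done
None
```

The larger stand's leg is out at its end stop and released, and I handed the job in at about 7.6 s of the 37 s allowed. I put loosely open jaws around its knob, led it along its arc past the detent, then opened the jaws further and lifted clear.

- **Larger leg:** after release, the two-view measurement puts it at about 1.64 rad (stop 1.65, needs above 1.57). The plate-angle reference leaves perhaps 0.02 rad of uncertainty. The wrist view, taken before I lifted away, showed the knob centred between the pads. That means it had snapped ahead of the pushing pad.
- **Smaller leg:** I never touched the smaller fuse stand. Its leg looks unmoved from the first picture; I did not measure its angle.
- **Contact:** the gripper was about 0.2 m above the bench and touching nothing. Force readings were about 1 N, which is noise.
- **Disagreements:**
  - The network's first knob positions from the top and side views were about 15–20 mm off, so I used my own two-view measurement, which the wrist view confirmed to about 2–4 mm.
  - The last reading still showed a small joint speed (0.84 in the state's units) as the arm settled in free air.

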